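# Nest the sauce pot and its strainer in the warmer

### The job

Set up the sauce warmer for the next batch: lower the tall tapered steel pot upright into the warmer's tapered well until it sits fully home on the well's floor, and then lower the strainer basket, handle up, into that pot until it rests fully home on the pot's floor. Do not let either of them drop into place or stay wedged askew, let go of both, and leave the squat pot and everything else on the bench where it is.

Things in the scene. Friction and masses are not known exactly. Their poses are not given: they have to be found in the camera images.
- warmer: Round sauce warmer fixed to the bench, 144 mm across and 72 mm high: black sides, a flat steel top ring with one round tapered steel well in it, and a small steel dial (24 mm across, sticking out 11 mm, 36 mm up) on its -x side. Origin: centre of its underside, on the bench; z up along the well's axis.
- well_floor (a point): Centre of the well's flat floor, 12 mm above the bench. The floor is 52 mm in diameter. The pot, fully home, stands on this floor with 1.8 mm clearance all round.
- well_mouth (a point): Centre of the well's mouth in the warmer's flat top, 72 mm above the bench. The mouth is 64 mm in diameter; the well tapers evenly from here down to its floor 60 mm below.
- pot: Tall tapered open steel pot standing upright on the bench, 100 mm high: 48.4 mm across at the foot, widening evenly to 62 mm at 68 mm height, then a straight band 62 mm across up to the rim (lip 63 mm). Wall 3 mm, about 0.18 kg. Fully home in the well, its top 40 mm stand above the warmer's top, so grip it across the straight band. Origin: centre of its underside; z up its axis.
- pot_floor (a point): Centre of the pot's flat inner floor, 4 mm above its underside. Inside, the pot is 43 mm across here and widens evenly to 56 mm at 68 mm height, then straight to the rim.
- pot_rim (a point): Centre of the pot's open mouth, 100 mm above its underside; the mouth is 56 mm across inside.
- strainer: Tapered steel strainer basket with dark upright slots and a tall rigid arched handle, standing upright on the bench. Basket 80 mm high: 39.6 mm across at the foot, widening evenly to 52.4 mm at 64 mm height, then straight; 140 mm high with the handle. About 0.12 kg. It fits the pot with 1.8 mm clearance all round. Origin: centre of its underside; z up its axis, y along the handle's bar.
- handle (a point): Centre of the handle's level bar, on the basket's axis, 134 mm above its underside. The bar is 52 mm long (along y), 10 mm thick (along x; grip across this) and 12 mm high, on a flat post at each end, with a gap 46 mm wide and 48 mm high below it; do not reach below the basket's rim inside. With the strainer home in the pot, the bar is 32 to 44 mm above the pot's rim.
- squat_pot: Bystander, not to be used: squat steel pot, 92 mm across and 58 mm high, too wide for the well. Origin: centre of its underside.
- foil_stack: Bystander: stack of oblong aluminium foil dishes, 130 x 100 x 54 mm. Origin: centre of its underside.
- spoon: Bystander: steel serving spoon lying on the bench, 200 mm long, along its x. Origin: about mid-length, on the bench.
- shaker: Bystander: clear jar with a steel cap, 44 mm across, 85 mm high. Origin: centre of its underside.
There are look-alikes about, which are no part of the job. Leave any yellow look-alike of the strainer alone.

How it is judged (in metres and radians):
On the way, in this order (a step that is already met when the one before it is completed fails the run):
1. the tall pot stands fully home and upright in the warmer's well (horizontal distance between pot and well_floor below 0.005 m and z of pot in the frame of well_floor between -0.004 and 0.004 m and angle between pot's own z axis and vertical below 0.06 rad), for 0.2 s.
2. the strainer stands fully home and upright in the pot, with the pot home in the well (all of step 1 and horizontal distance between strainer and pot_floor below 0.005 m and z of strainer in the frame of pot_floor between -0.004 and 0.004 m and angle between strainer's own z axis and vertical below 0.06 rad), for 0.2 s.
At the end, for the whole second after the job is handed in: The pot stands upright in the warmer's well (axis within 5 mm, foot within 4 mm of the well's floor, tilt under 0.06 rad) and the strainer stands upright in the pot (axis within 5 mm, foot within 4 mm of the pot's floor, tilt under 0.06 rad), both released and at rest (under 0.02 m/s) (all of step 2 and linear speed of each of pot, strainer below 0.02 m/s); the robot touches nothing.
It fails at once if the pot drops into the well (moves faster than 0.4 m/s while inside it) (horizontal distance between pot and well_floor below 0.03 m and z of pot in the frame of well_floor below 0.058 m and linear speed of pot above 0.4 m/s).
It fails at once if the strainer drops into the pot (moves faster than 0.4 m/s while inside it) (horizontal distance between strainer and pot_floor below 0.025 m and z of strainer in the frame of pot_floor below 0.094 m and linear speed of strainer above 0.4 m/s).
It fails at once if the squat pot or another loose thing on the bench is moved more than 30 mm (distance of any of squat_pot, foil_stack, spoon, shaker from where it was at the start of the episode above 0.03 m).
It also fails if it takes over 66 s, if anything falls off the work surface, if the arm or the gripper's body presses on something with over 40 N, if the wrist force passes 120 N, or if a joint passes its speed limit or range.

### The arm

A 6-joint arm with a two-finger parallel gripper is mounted at the origin on the work surface. World frame = base frame: x ahead of the robot, y to its left, z up, the work surface at z = 0. Lengths are in mm, angles in rad, forces in N, time in s.
With the tool pointing down it reaches from about 150 to 775 mm from the base axis. Payload 6.1 kg.
Tool frame: the origin (TCP) lies between the finger pads; the fingertips stand 22 mm ahead of it and the grasp point (between the pads) lies 3 mm ahead of it; z points along the fingers, y is the line along which they close (so a half turn about z gives the same grasp; the last joint's range is limited). The gripper opens to 85 mm and grips with 20 to 120 N. Pads are 22 mm wide; open, the fingers measure 114 mm over their backs; the gripper's body (76 mm by 85 mm) begins 54 mm behind the grasp point. The pads swing forward as they close: fully open they stand 13 mm farther back than shut.
Start: joints at [-1.264, 0.126, -0.04, 1.405, 0, 1.571], TCP at [158.548, -500.47, 253.295] pointing down, gripper open.
Joint ranges: [-2.72, 2.72], [-0.95, 1.95], [-1.27, 1.35], [-1.78, 2.02], [-1.46, 1.47], [-3.14, 3.14]. Speed limits (rad/s): [2.39, 2.39, 3.01, 3.14, 3.14, 3.14].

### API

Orientations are given as a rotation vector (axis times angle).
In Python, from workcell import monitor, vision, ticket gives the robot as it stands.
- The arm moves only by the shell command python3 -m creep 'ROWS' [OPENING] [FORCE]. ROWS is JSON, a list of rows, each an object of numbers: "dx", "dy", "dz": the shift along the tool's x, y, z in mm; "spin": the turn about the tool's z in rad. In form: [{"dx": .., "dy": .., "dz": .., "spin": ..}, ...]. A call has 1 to 10 rows; each row is the pose to reach, as a shift and turn from the pose commanded when the call began, along the tool's axes at that moment; what a row does not reach only later rows make up. A row lasts 1/8 s, in which the tool goes at most 62.5 mm and 10.7 degrees, less where a joint would pass 70% of its speed; a pose out of reach is approached as far as the arm can. A call with a gripper value outside its range is refused whole. OPENING is the opening, from 0 (shut) to 1 (fully open), set as the call begins (- or left out, the last holds). The fingers move at their own pace and stop on an object; FORCE is the grip in N (left out, the last holds). Time passes only in rows, so rows that repeat a pose let the fingers close. It gives the time, the measured TCP pose, the force, the opening and the grip force at its end, in the units of the state.
- monitor.read_state(): the state, without advancing time (a new reading comes with each control period).
- vision.read_camera(name): name is "scene" or "top"; returns the picture (480x640x3 uint8, blue, green, red); there is no depth.
- vision.get_calibration(name): a dict with "K" (3x3 intrinsics, pixels), "T" (4x4, takes a point from camera to world coordinates). Camera axes: x right, y down, z forward; pixel columns grow to the right and rows downward; lengths in mm; the calibration is good to about 2 mm. A picture is of the moment at which its call begins. get_calibration takes no time and is no camera call.
- ticket.finish_job(): hands the job in; it is judged then, once.
The state is a dict: "time_s": time; "joint_pos": joint angles; "joint_vel": joint speeds; "joint_torque": joint torques, N m; "eef_pos": TCP position; "tool_rot": TCP orientation; "wrist_force": force on the tool from outside, world axes, zero at the start; "wrist_torque": the same for the moment, N m; "width": finger opening in mm; "finger_force": force on a finger pad.
Only numpy, scipy, OpenCV 4.12 (cv2) and the standard library are available. Lean on these libraries where they do the work, as an engineer would, in place of code of your own. Each camera call takes 0.05 s, during which the arm holds its last target. There are 200 camera calls.

## Working session

There is one attempt and no reset: what is moved stays moved. The work goes in short steps, Python scripts to look and compute and a shell command to move; the robot and the scene stay as the last step left them, time stands still between calls to the robot, and variables do not carry over. Pictures are saved under pics/ and viewed, at most 10 in all, crops included, and the job is handed in when it is done.

```bash
mkdir -p pics; ls
python3 - <<'E'
from workcell import monitor, vision
import cv2,numpy as np
for n in("scene","top"):
    cv2.imwrite(f"pics/{n}0.png",vision.read_camera(n)); c=vision.get_calibration(n); print(n,np.round(c["K"],1).tolist(),np.round(c["T"],3).tolist())
s=monitor.read_state();print(s)
E
```

```text
pics
scene [[614.5, 0.0, 322.0], [0.0, 614.5, 250.7], [0.0, 0.0, 1.0]] [[-0.434, 0.544, -0.718, 1515.875], [0.901, 0.255, -0.351, 382.357], [-0.008, -0.799, -0.601, 877.467], [0.0, 0.0, 0.0, 1.0]]
top [[494.3, 0.0, 312.8], [0.0, 494.3, 238.9], [0.0, 0.0, 1.0]] [[-0.006, -0.982, 0.189, 393.873], [-1.0, 0.008, 0.013, -72.396], [-0.014, -0.189, -0.982, 1056.677], [0.0, 0.0, 0.0, 1.0]]
{'time_s': 0.1, 'joint_pos': array([-1.26394496e+00,  1.26351821e-01, -4.04918720e-02,  1.40540806e+00,
       -2.00023781e-05,  1.57083259e+00]), 'joint_vel': array([-0.00049872, -0.00235658,  0.00293849, -0.00158893, -0.0005066 ,
        0.00023708]), 'joint_torque': array([-3.41744326e-04, -4.36900735e+01,  3.53608847e+01,  1.35564571e-02,
        9.00603709e-05, -1.65421477e-05]), 'eef_pos': array([ 158.47552733, -500.16292896,  252.59639083]), 'tool_rot': array([-3.10327973e+00, -4.79836630e-01,  3.80301818e-04]), 'wrist_force': array([-0.01446296, -0.37293187,  0.46517185]), 'wrist_torque': array([0.04639482, 0.08974612, 0.02612779]), 'finger_force': 0.0, 'width': 85.1550105407272}
```

View pics/scene0.png

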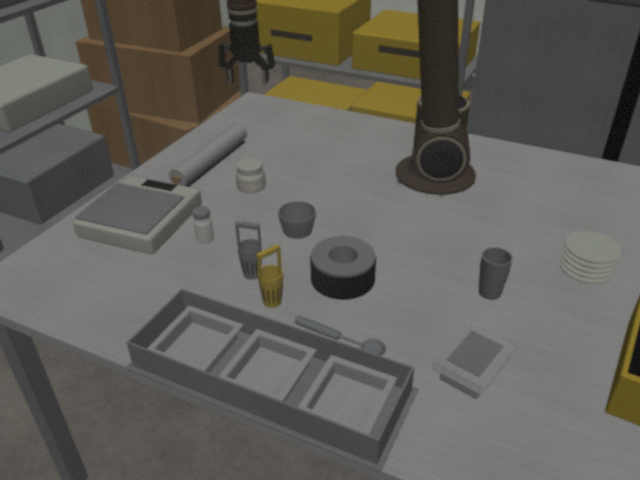

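View pics/top0.png

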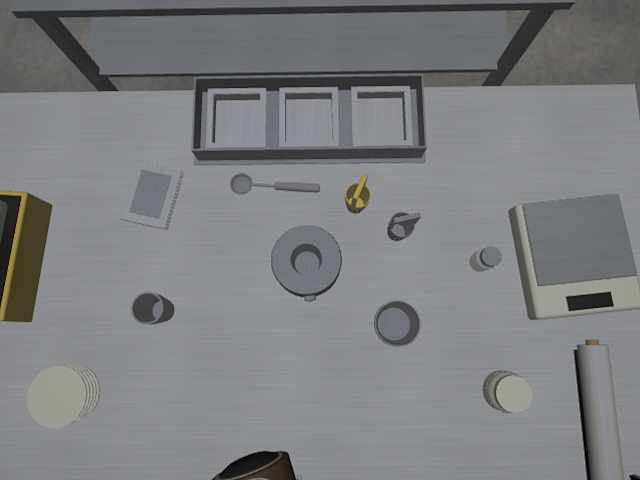

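Scene: the tall pot is at scene (494,273) / top (150,308). The warmer is at scene (343,265) / top (306,261).

Strainer candidates:
- Steel one at scene (250,250) / top (402,226). This fits the description: steel, dark slots, grey handle.
- Yellow one at scene (271,277) / top (357,195). This is the look-alike to leave alone.

Pot candidates:
- Tall narrow one at top (150,308). This fits.
- Squat wide one at top (397,323). This is a bystander.

I'll confirm with one enlarged crop.

Run:
```python
import cv2,numpy as np
a=cv2.imread("pics/top0.png"); b=cv2.imread("pics/scene0.png")
c=lambda i,x,y,w,h,k:cv2.resize(i[y:y+h,x:x+w],None,fx=k,fy=k,interpolation=cv2.INTER_CUBIC)
A=np.hstack([c(a,350,170,100,75,4),c(a,120,275,100,75,4)]); B=np.hstack([c(b,210,215,100,75,4),c(a,260,220,100,75,4)])[:,:800]
cv2.imwrite("pics/crop1.png",np.clip(np.vstack([A,B])*1.5,0,255).astype('uint8'))
```

```text
(no output)
```

View pics/crop1.png

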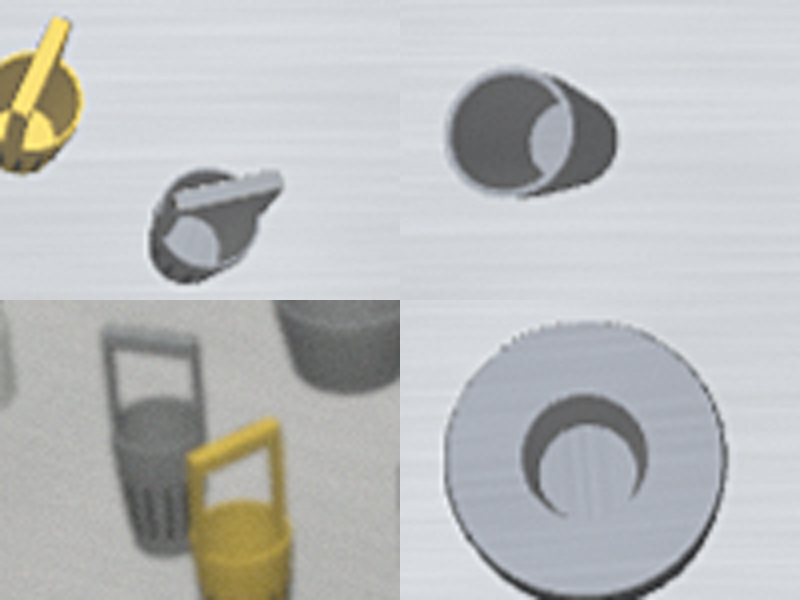

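The crop shows the following:
- The steel strainer (crop lower left) has dark slots, and its bar centre is at top ≈ (407,217).
- The yellow twin is separate, at top (357,195).
- The tall pot's rim centre is at top ≈ (147.5,308).
- The well mouth is at top ≈ (306,256).

Next I'll measure by contours and rays.

```bash
cat > h.py <<'E'
import cv2,numpy as np
from workcell import monitor, vision
from scipy.optimize import least_squares
def ray(n,px,z):
    c=vision.get_calibration(n);K,T=np.array(c["K"]),np.array(c["T"])
    px=np.atleast_2d(np.asarray(px,float)); d=(np.linalg.inv(K)@np.c_[px,np.ones(len(px))].T).T@T[:3,:3].T
    o=T[:3,3]; return (o+d*((z-o[2])/d[:,2])[:,None])[:,:2]
def proj(n,P):
    c=vision.get_calibration(n);K,T=np.array(c["K"]),np.array(c["T"])
    q=np.linalg.inv(T)@np.append(P,1); q=K@q[:3]; return q[:2]/q[2]
def circ(P,R=None):
    m=P.mean(0)
    r=least_squares(lambda v:np.hypot(*(P-v[:2]).T)-(R or v[2]),[*m,30],loss="soft_l1",f_scale=.7)
    e=np.hypot(*(P-r.x[:2]).T)-(R or r.x[2]); return r.x,float(np.median(abs(e)))
E
cat > m.py <<'E'
from h import *
a=cv2.imread("pics/top0.png");g=cv2.cvtColor(a,cv2.COLOR_BGR2GRAY)
def cont(x,y,w,h,t,inv=True):
    m=(g[y:y+h,x:x+w]<t).astype('uint8')
    k=4;big=cv2.resize(g[y:y+h,x:x+w],None,fx=k,fy=k,interpolation=cv2.INTER_CUBIC)
    c,_=cv2.findContours((big<t).astype('uint8'),cv2.RETR_EXTERNAL,cv2.CHAIN_APPROX_NONE)
    c=max(c,key=cv2.contourArea)[:,0]; return (c+.5)/k-.5+[x,y]
print("bench",g[290,200],"ring",g[261,285],"potrim",g[300:316,130:140][8])
# pot rim: dark interior + well mouth dark, threshold between
for t in(100,112,120,125):
    c=cont(125,285,60,50,t); 
    p=ray("top",c,100)
    print(t,"pot bbox",c.min(0),c.max(0),circ(p[c[:,0]<150],31.5),circ(p[c[:,0]<150]))
for t in(70,85,100):
    c=cont(282,238,45,45,t); s=c[(c[:,1]<262)]; 
    p=ray("top",s,72); P=p[np.hypot(*(p-circ(p,32)[0][:2]).T)>30]
    print(t,"well",circ(P,32),circ(P))
for t in(110,120,125):
    c=cont(262,218,90,74,t);p=ray("top",c,72);s=c[:,1]<270;print(t,"warmer",circ(p[s],72),circ(p[s]))
E
python3 m.py
python3 - <<'E'
import sys;sys.path.insert(0,'.')
from h import *
B=lambda u,v:np.array([350+(u+.5)/4-.5,170+(v+.5)/4-.5])
E=[B(175,190),B(180,208),B(281,172),B(284,188)]
p=ray("top",E,140);l=(p[0]+p[1])/2;r=(p[2]+p[3])/2
print("bar",p.round(1).tolist(),"ctr",(l+r)/2,"len",np.hypot(*(r-l)),"ang",np.degrees(np.arctan2(*(r-l)[::-1])))
C=lambda u,v:np.array([210+(u+.5)/4-.5,215+(v-300+.5)/4-.5])
q=ray("scene",[C(107,325),C(199,335),C(107,342),C(199,351)],140); print("scene bar top edge",q.round(1).tolist())
q=ray("scene",[C(105,334),C(203,344)],134);print(q)
E
```

```text
bench 143 ring 116 potrim [141 123  95  67  60  63  66  64  65  65]
100 pot bbox [131.875 292.875] [159.375 322.375] (array([446.22939876, 257.05955681,  30.        ]), 0.9974712972434077) (array([446.05556228, 261.23229573,  28.05641719]), 0.16524254100334446)
112 pot bbox [131.375 292.625] [173.875 324.125] (array([446.01797621, 257.92399772,  30.        ]), 0.6485485498308066) (array([445.83933936, 260.77516099,  29.17215009]), 0.16191644967895868)
120 pot bbox [131.125 292.125] [173.875 324.375] (array([445.7761277 , 258.90240192,  30.        ]), 0.5900765030419421) (array([445.7512558 , 260.87753288,  29.92757772]), 0.20714219180448268)
125 pot bbox [131.125 291.875] [174.125 324.625] (array([445.77104032, 259.46694954,  30.        ]), 0.4242645126429547) (array([445.73315011, 260.8865157 ,  30.36141469]), 0.21635800608695632)
70 well (array([540.48662729, -45.51301478,  30.        ]), 0.4750938674716281) (array([542.88966507, -45.49322136,  30.05728025]), 0.15206617568301795)
85 well (array([541.7990004, -45.4549104,  30.       ]), 0.33715732642127705) (array([542.93640849, -45
[... 268 characters left out ...]
656803730894115) (array([543.90477424, -45.44229936,  31.33434188]), 1.3550734108220581)
120 warmer (array([540.13822669, -45.43030765,  30.        ]), 0.8873972513260355) (array([542.1958072 , -44.92885413,  70.18011709]), 1.465641000407075)
125 warmer (array([540.72379506, -45.98801983,  30.        ]), 0.4651149619950985) (array([541.07005354, -45.98282806,  71.72468485]), 0.41235770572154706)
bar [[611.3, -214.1], [602.6, -216.2], [619.7, -264.8], [611.9, -265.8]] ctr [ 611.3648308 -240.22452  ] len 50.896559191682684 ang -80.01451238232777
scene bar top edge [[616.2, -260.6], [603.5, -211.2], [629.9, -252.1], [616.5, -203.6]]
[[ 616.65871374 -262.25299927]
 [ 602.57089335 -209.75282174]]
```

```bash
R='{"dx":252,"dy":-319,"dz":0,"spin":-1.264}'; python3 -m creep '[{"dx":50,"dy":-64,"dz":0,"spin":-0.18},{"dx":90,"dy":-114,"dz":0,"spin":-0.36},{"dx":130,"dy":-165,"dz":0,"spin":-0.54},{"dx":165,"dy":-209,"dz":0,"spin":-0.72},{"dx":200,"dy":-254,"dz":0,"spin":-0.9},{"dx":230,"dy":-290,"dz":0,"spin":-1.08},{"dx":252,"dy":-319,"dz":0,"spin":-1.264},{"dx":252,"dy":-319,"dz":0,"spin":-1.264}]' 1 40; python3 -c "
from workcell import monitor
s=monitor.read_state();print(s['joint_pos'],s['eef_pos'],s['tool_rot'])"
```

```text
time_s: 1.1
eef_pos: [302.7, -118.4, 253.2]
tool_rot: [-2.215, -2.228, -0.0]
wrist_force: [0.4, 0.1, 0.5]
width: 85.3
finger_force: 0.0
[-3.72885023e-01 -2.53114057e-01 -3.91044646e-01  1.43297100e+00
  1.61036228e-04  1.19220714e+00] [ 302.7321842  -118.37727709  253.15933544] [-2.21498341e+00 -2.22765420e+00 -1.66157419e-04]
```

```bash
python3 -m creep '[{"dx":55,"dy":20,"dz":5,"spin":0},{"dx":110,"dy":40,"dz":15,"spin":0},{"dx":165,"dy":62,"dz":25,"spin":0},{"dx":220,"dy":83,"dz":35,"spin":0},{"dx":275,"dy":105,"dz":45,"spin":0},{"dx":330,"dy":126,"dz":60,"spin":0},{"dx":365,"dy":140,"dz":75,"spin":0},{"dx":379,"dy":145,"dz":83,"spin":0},{"dx":379,"dy":145,"dz":83,"spin":0},{"dx":379,"dy":145,"dz":83,"spin":0}]' 1
python3 - <<'E'
from h import *
import numpy as np
print(monitor.read_state()['eef_pos'])
a=vision.read_camera("top");b=vision.read_camera("scene")
c=lambda i,x,y:cv2.resize(i[y:y+120,x:x+130],None,fx=3,fy=3,interpolation=cv2.INTER_CUBIC)
cv2.imwrite("pics/g1.png",np.clip(np.hstack([c(a,90,255),c(b,430,190)])*1.4,0,255).astype('uint8'))
# scene check: predicted pot rim / foot pixels
for P in([446,261,100],[446,261,0]):print(proj("scene",P))
E
```

```text
time_s: 2.35
eef_pos: [447.4, 257.4, 170.8]
tool_rot: [2.223, 2.219, -0.0]
wrist_force: [0.5, -0.3, -0.0]
width: 85.3
finger_force: 0.0
[447.42894396 257.36730741 170.83461105]
[495.52425291 254.73535601]
[488.10806751 291.2620257 ]
```

View pics/g1.png

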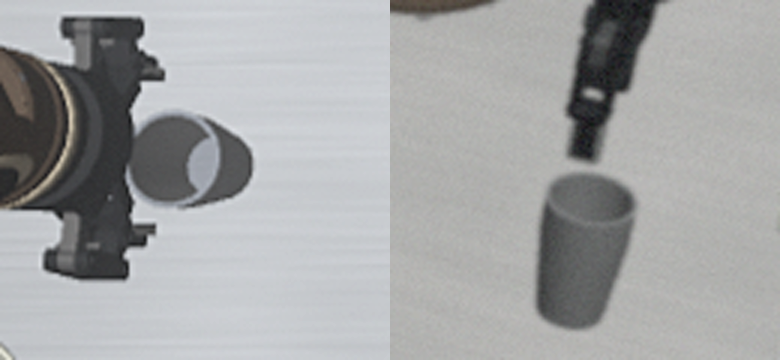

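The gripper hangs above the pot. In the scene view the pot rim is at ≈ (497,256), against a predicted (495.5,254.7). That agrees within calibration, so I'll descend.

```bash
python3 -m creep '[{"dx":1,"dy":0,"dz":10,"spin":0},{"dx":2,"dy":0,"dz":30,"spin":0},{"dx":2,"dy":0,"dz":50,"spin":0},{"dx":2,"dy":0,"dz":70,"spin":0},{"dx":2,"dy":0,"dz":80,"spin":0},{"dx":2,"dy":0,"dz":84,"spin":0},{"dx":2,"dy":0,"dz":84,"spin":0},{"dx":2,"dy":0,"dz":84,"spin":0}]' 1; python3 -m creep '[{"dx":0,"dy":0,"dz":0,"spin":0},{"dx":0,"dy":0,"dz":0,"spin":0},{"dx":0,"dy":0,"dz":0,"spin":0},{"dx":0,"dy":0,"dz":0,"spin":0},{"dx":0,"dy":0,"dz":0,"spin":0},{"dx":0,"dy":0,"dz":0,"spin":0}]' 0.5 40
```

```text
time_s: 3.45
eef_pos: [447.9, 261.0, 87.0]
tool_rot: [2.221, 2.221, 0.002]
wrist_force: [0.2, -0.0, 0.5]
width: 85.2
finger_force: 0.0
time_s: 4.2
eef_pos: [447.6, 261.0, 87.1]
tool_rot: [2.221, 2.222, 0.002]
wrist_force: [-2.5, -0.4, 6.0]
width: 61.4
finger_force: 43.3
```

```bash
python3 -m creep '[{"dx":0,"dy":0,"dz":-5,"spin":0},{"dx":0,"dy":0,"dz":-20,"spin":0},{"dx":0,"dy":0,"dz":-40,"spin":0},{"dx":0,"dy":0,"dz":-65,"spin":0},{"dx":0,"dy":0,"dz":-90,"spin":0},{"dx":0,"dy":0,"dz":-105,"spin":0},{"dx":0,"dy":0,"dz":-110,"spin":0},{"dx":-15,"dy":5,"dz":-110,"spin":0},{"dx":-40,"dy":13,"dz":-110,"spin":0},{"dx":-75,"dy":24,"dz":-110,"spin":0}]' 0.5; python3 -m creep '[{"dx":-38,"dy":12,"dz":0,"spin":0},{"dx":-76,"dy":24,"dz":0,"spin":0},{"dx":-114,"dy":36,"dz":0,"spin":0},{"dx":-152,"dy":48,"dz":0,"spin":0},{"dx":-185,"dy":58,"dz":0,"spin":0},{"dx":-210,"dy":66,"dz":0,"spin":0},{"dx":-225,"dy":70,"dz":0,"spin":0},{"dx":-231,"dy":72,"dz":0,"spin":0},{"dx":-231,"dy":72,"dz":0,"spin":0},{"dx":-231,"dy":72,"dz":0,"spin":0}]'
python3 - <<'E'
from h import *
s=monitor.read_state();print(s['eef_pos'],s['width'],s['wrist_force'])
a=vision.read_camera("top");b=vision.read_camera("scene");cv2.imwrite("pics/top2.png",a);cv2.imwrite("pics/scene2.png",b)
c=lambda i,x,y:cv2.resize(i[y:y+150,x:x+130],None,fx=3,fy=3,interpolation=cv2.INTER_CUBIC)
cv2.imwrite("pics/g2.png",np.clip(np.hstack([c(a,250,170),c(b,280,165)])*1.4,0,255).astype('uint8'))
E
```

```text
time_s: 5.45
eef_pos: [471.2, 184.4, 195.1]
tool_rot: [-2.22, -2.222, 0.003]
wrist_force: [0.2, 0.6, -1.3]
width: 61.5
finger_force: 44.0
time_s: 6.7
eef_pos: [543.3, -44.6, 196.3]
tool_rot: [-2.22, -2.222, -0.0]
wrist_force: [-0.2, 0.6, -1.5]
width: 61.5
finger_force: 44.0
[543.2503837  -44.56702254 196.27487192] 61.48337010972064 [-0.22892252  0.63769063 -1.52194597]
```

View pics/g2.png

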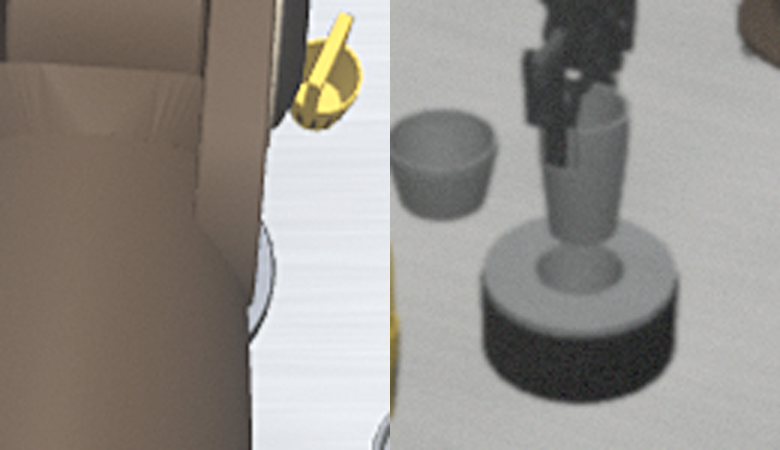

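Run:
```python
from h import *
print("well pred",proj("scene",[543,-45.4,72]),"foot pred", proj("scene",[543.3,-44.6,109]),"rim",proj("scene",[543.3,-44.6,209]))
b=cv2.imread("pics/scene2.png");g=cv2.GaussianBlur(cv2.cvtColor(b,cv2.COLOR_BGR2GRAY),(3,3),0).astype(int)
for r in(225,232,240):print(r,g[r,325:364].tolist())
for r in(250,255,260):print(r,g[r,305:382].tolist())
```

```text
well pred [341.82656989 253.24814038] foot pred [342.30642754 239.59143733] rim [342.88258251 199.76106861]
225 [127, 126, 126, 125, 120, 104, 83, 68, 64, 66, 68, 70, 72, 73, 73, 73, 74, 76, 76, 75, 76, 77, 76, 74, 73, 74, 74, 72, 70, 69, 68, 73, 88, 107, 120, 125, 125, 126, 126]
232 [129, 128, 128, 129, 128, 122, 106, 83, 68, 64, 66, 68, 70, 71, 73, 73, 74, 74, 75, 74, 75, 75, 74, 73, 72, 73, 72, 70, 67, 67, 73, 89, 108, 121, 125, 126, 126, 127, 127]
240 [107, 104, 103, 103, 104, 103, 99, 89, 75, 66, 64, 66, 68, 70, 71, 71, 72, 73, 73, 73, 73, 73, 73, 73, 71, 70, 69, 69, 68, 71, 81, 94, 102, 104, 105, 107, 111, 114, 118]
250 [129, 130, 129, 129, 129, 127, 120, 111, 105, 102, 102, 102, 102, 102, 102, 101, 101, 101, 101, 102, 102, 103, 103, 99, 93, 85, 81, 78, 77, 79, 80, 80, 80, 82, 84, 84, 84, 84, 83, 82, 83, 82, 82, 82, 81, 80, 78, 76, 76, 79, 84, 91, 97, 100, 101, 101, 101, 101, 102, 102, 101, 101, 102, 102, 102, 103, 103, 105, 112, 120, 127, 130, 131, 131, 131, 131, 131]
255 [131, 131, 131, 128, 121, 109, 100, 99, 100, 101, 102, 102, 102, 102, 101, 101, 102, 102, 102, 102, 102, 102, 98, 89, 78, 72, 72, 74, 77, 79, 80, 81, 83, 83, 83, 84, 85, 85, 85, 85, 86, 85, 82, 80, 80, 78, 77, 75, 73, 70, 68, 70, 79, 91, 99, 103, 103, 102, 102, 102, 101, 101, 100, 100, 100, 101, 102, 101, 101, 104, 111, 119, 126, 130, 130, 130, 130]
260 [129, 129, 128, 123, 110, 90, 78, 82, 94, 99, 100, 101, 102, 103, 102, 102, 102, 101, 101, 102, 103, 102, 103, 102, 100, 96, 92, 87, 85, 83, 82, 83, 84, 84, 84, 86, 86, 85, 84, 84, 84, 83, 80, 79, 80, 80, 80, 81, 84, 89, 94, 98, 101, 103, 103, 103, 103, 103, 103, 102, 102, 102, 102, 102, 102, 102, 101, 99, 93, 82, 82, 100, 120, 129, 130, 131, 131]
```

Run:
```python
from h import *
b=cv2.imread("pics/scene2.png");g=cv2.GaussianBlur(cv2.cvtColor(b,cv2.COLOR_BGR2GRAY),(3,3),0).astype(int)
for c in(340,344,348):print(c,g[236:280,c].tolist())
d=np.array([.898,.44])
for z,R,C in((109,24.2,[543.3,-44.]),(72,32,[543,-45.4]),(72,72,[543,-45.4])):
  for s in(1,-1):
    print(z,R,s,proj("scene",[*(np.array(C)+s*R*d),z]))
```

```text
340 [71, 71, 71, 71, 71, 72, 73, 72, 71, 73, 77, 80, 82, 84, 84, 84, 84, 83, 83, 84, 84, 85, 86, 87, 86, 85, 89, 96, 101, 103, 103, 102, 103, 102, 102, 102, 102, 100, 94, 85, 72, 56, 42, 34]
344 [74, 73, 73, 73, 73, 73, 73, 74, 74, 73, 75, 80, 84, 84, 82, 83, 84, 84, 84, 85, 85, 85, 84, 84, 84, 84, 87, 93, 100, 102, 102, 103, 102, 102, 102, 102, 102, 101, 96, 87, 74, 59, 43, 34]
348 [74, 74, 73, 73, 73, 72, 72, 72, 73, 74, 77, 80, 81, 82, 82, 82, 82, 80, 79, 80, 81, 83, 82, 80, 79, 82, 87, 94, 100, 103, 103, 102, 102, 102, 102, 101, 102, 101, 95, 85, 72, 55, 41, 35]
109 24.2 1 [342.95278484 246.41792855]
109 24.2 -1 [342.18517707 233.10143288]
72 32 1 [342.32057857 262.3342612 ]
72 32 -1 [341.351169   244.50426574]
72 72 1 [342.9659627 274.2045754]
72 72 -1 [340.78152026 234.02692493]
```

```bash
python3 -m creep '[{"dx":-1.5,"dy":2,"dz":0,"spin":0},{"dx":-1.5,"dy":2,"dz":10,"spin":0},{"dx":-1.5,"dy":2,"dz":25,"spin":0},{"dx":-1.5,"dy":2,"dz":40,"spin":0},{"dx":-1.5,"dy":2,"dz":52,"spin":0},{"dx":-1.5,"dy":2,"dz":62,"spin":0},{"dx":-1.5,"dy":2,"dz":69,"spin":0},{"dx":-1.5,"dy":2,"dz":69,"spin":0}]'; python3 -m creep '[{"dx":0,"dy":0,"dz":4,"spin":0},{"dx":0,"dy":0,"dz":8,"spin":0},{"dx":0,"dy":0,"dz":11,"spin":0},{"dx":0,"dy":0,"dz":14,"spin":0},{"dx":0,"dy":0,"dz":16,"spin":0},{"dx":0,"dy":0,"dz":16,"spin":0}]'
```

```text
time_s: 7.8
eef_pos: [545.2, -46.8, 126.8]
tool_rot: [-2.221, -2.221, 0.001]
wrist_force: [0.3, -0.1, -1.9]
width: 61.7
finger_force: 44.1
time_s: 8.55
eef_pos: [545.3, -46.7, 111.1]
tool_rot: [-2.221, -2.221, 0.0]
wrist_force: [0.8, 0.2, -2.8]
width: 61.6
finger_force: 44.1
```

```bash
python3 -m creep '[{"dx":0,"dy":0,"dz":3,"spin":0},{"dx":0,"dy":0,"dz":6,"spin":0},{"dx":0,"dy":0,"dz":6,"spin":0}]'; python3 -m creep '[{"dx":0,"dy":0,"dz":2,"spin":0},{"dx":0,"dy":0,"dz":4,"spin":0},{"dx":0,"dy":0,"dz":4,"spin":0}]';python3 -m creep '[{"dx":0,"dy":0,"dz":1,"spin":0},{"dx":0,"dy":0,"dz":2,"spin":0},{"dx":0,"dy":0,"dz":2,"spin":0}]'
```

```text
time_s: 8.93
eef_pos: [545.3, -46.8, 105.0]
tool_rot: [-2.221, -2.221, 0.001]
wrist_force: [0.0, -0.3, -1.4]
width: 61.8
finger_force: 44.1
time_s: 9.3
eef_pos: [545.3, -46.7, 101.1]
tool_rot: [-2.221, -2.221, 0.0]
wrist_force: [-0.7, -0.1, -1.4]
width: 61.8
finger_force: 44.1
time_s: 9.68
eef_pos: [545.2, -46.7, 99.2]
tool_rot: [-2.221, -2.221, 0.0]
wrist_force: [-1.6, 0.6, -0.9]
width: 61.5
finger_force: 44.1
```

```bash
python3 -m creep '[{"dx":0,"dy":0,"dz":0.5,"spin":0},{"dx":0,"dy":0,"dz":0.5,"spin":0}]';python3 -m creep '[{"dx":0,"dy":0,"dz":0.7,"spin":0},{"dx":0,"dy":0,"dz":0.7,"spin":0}]'
```

```text
time_s: 9.93
eef_pos: [545.2, -46.7, 99.2]
tool_rot: [-2.221, -2.221, -0.0]
wrist_force: [-5.0, 0.8, 4.0]
width: 61.7
finger_force: 44.6
time_s: 10.18
eef_pos: [545.2, -46.7, 99.1]
tool_rot: [2.221, 2.221, 0.001]
wrist_force: [-6.6, 1.8, 9.5]
width: 61.7
finger_force: 45.1
```

```bash
python3 -m creep '[{"dx":0,"dy":-1,"dz":-0.7,"spin":0},{"dx":0,"dy":-1,"dz":-0.7,"spin":0}]' - 20; python3 -m creep '[{"dx":0,"dy":0,"dz":0,"spin":0},{"dx":0,"dy":0,"dz":0,"spin":0},{"dx":0,"dy":0,"dz":0,"spin":0},{"dx":0,"dy":0,"dz":0,"spin":0}]' 1;  python3 -m creep '[{"dx":0,"dy":0,"dz":-10,"spin":0},{"dx":0,"dy":0,"dz":-40,"spin":0},{"dx":0,"dy":0,"dz":-80,"spin":0},{"dx":-40,"dy":0,"dz":-120,"spin":0},{"dx":-90,"dy":15,"dz":-140,"spin":0.05},{"dx":-130,"dy":30,"dz":-140,"spin":0.1},{"dx":-150,"dy":40,"dz":-140,"spin":0.15},{"dx":-150,"dy":40,"dz":-140,"spin":0.15}]'
python3 - <<'E'
from h import *
a=vision.read_camera("top");b=vision.read_camera("scene");cv2.imwrite("pics/top3.png",a);cv2.imwrite("pics/scene3.png",b)
c=lambda i,x,y:cv2.resize(i[y:y+140,x:x+130],None,fx=3,fy=3,interpolation=cv2.INTER_CUBIC)
cv2.imwrite("pics/g3.png",np.clip(np.hstack([c(a,260,170),c(b,220,160)])*1.4,0,255).astype('uint8'))
E
```

```text
time_s: 10.42
eef_pos: [545.0, -46.8, 99.1]
tool_rot: [2.221, 2.221, 0.001]
wrist_force: [-1.5, 0.8, 3.7]
width: 61.8
finger_force: 44.5
time_s: 10.92
eef_pos: [544.5, -46.8, 98.7]
tool_rot: [2.222, 2.221, -0.0]
wrist_force: [-0.3, 0.4, 0.1]
width: 85.5
finger_force: 0.0
time_s: 11.92
eef_pos: [584.8, -198.2, 238.8]
tool_rot: [2.383, 2.046, 0.0]
wrist_force: [0.4, 0.9, 0.1]
width: 85.3
finger_force: 0.0
```

View pics/g3.png

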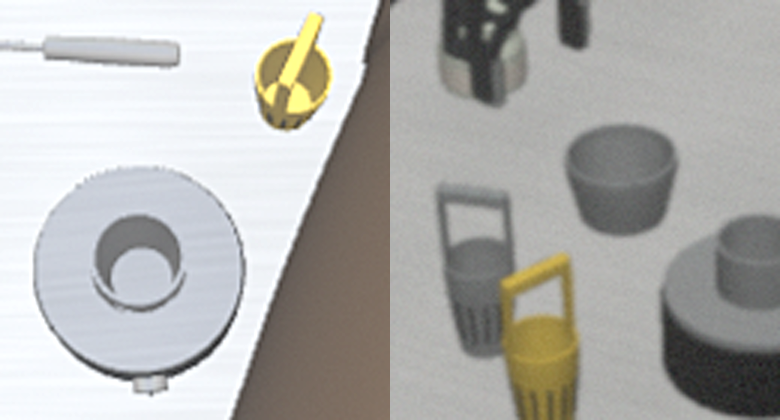

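The pot stands home and upright in the well (top ≈ (306,258)). The strainer and the yellow twin are untouched. Next I'll go over the steel strainer's bar.

```bash
python3 -m creep '[{"dx":-18,"dy":15,"dz":10,"spin":-0.18},{"dx":-33,"dy":28,"dz":25,"spin":-0.344},{"dx":-39,"dy":32,"dz":40,"spin":-0.344},{"dx":-39,"dy":32,"dz":40,"spin":-0.344},{"dx":-39,"dy":32,"dz":40,"spin":-0.344}]' 0.7
python3 - <<'E'
from h import *
s=monitor.read_state();print(s['eef_pos'],s['tool_rot'],s['width'])
a=vision.read_camera("top");b=vision.read_camera("scene")
c=lambda i,x,y:cv2.resize(i[y:y+100,x:x+100],None,fx=4,fy=4,interpolation=cv2.INTER_CUBIC)
cv2.imwrite("pics/g4.png",np.clip(np.hstack([c(a,360,160),c(b,200,180)])*1.4,0,255).astype('uint8'))
for P in ([611,-241,140],[*s['eef_pos'][:2],s['eef_pos'][2]-22]):print(proj("top",P),proj("scene",P))
E
```

```text
time_s: 12.65
eef_pos: [610.0, -239.3, 199.4]
tool_rot: [1.997, 2.425, 0.0]
wrist_force: [-0.3, -0.7, -0.2]
width: 59.5
finger_force: 0.0
[ 610.00970846 -239.31557534  199.4356751 ] [1.99661797e+00 2.42534162e+00 3.63051647e-04] 59.531899149192526
[407.54899049 217.18032735] [245.51254963 221.82411844]
[410.22495374 212.95360756] [244.9685976 207.0094238]
```

View pics/g4.png

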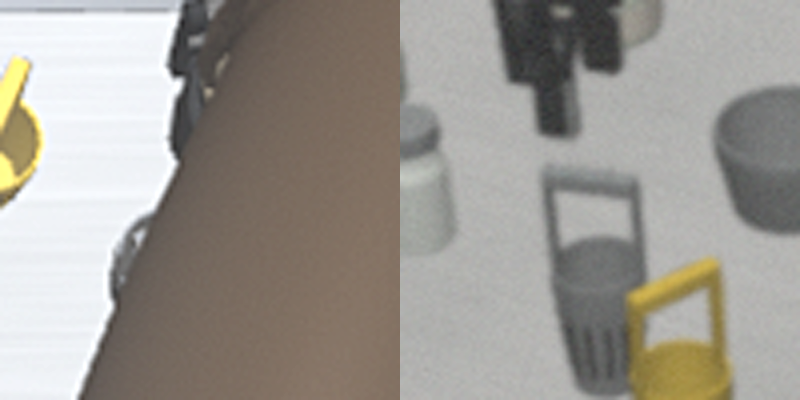

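The scene view shows the bar centre at ≈ (248,225.5), about 2 px right of the finger midpoint. I'll shift ~2.5 mm in +y and descend.

```bash
python3 -m creep '[{"dx":2.5,"dy":0,"dz":10,"spin":0},{"dx":2.5,"dy":0,"dz":25,"spin":0},{"dx":2.5,"dy":0,"dz":40,"spin":0},{"dx":2.5,"dy":0,"dz":52,"spin":0},{"dx":2.5,"dy":0,"dz":60,"spin":0},{"dx":2.5,"dy":0,"dz":62,"spin":0},{"dx":2.5,"dy":0,"dz":62,"spin":0}]' 0.7; python3 -m creep '[{"dx":0,"dy":0,"dz":0,"spin":0},{"dx":0,"dy":0,"dz":0,"spin":0},{"dx":0,"dy":0,"dz":0,"spin":0},{"dx":0,"dy":0,"dz":0,"spin":0},{"dx":0,"dy":0,"dz":0,"spin":0},{"dx":0,"dy":0,"dz":0,"spin":0}]' 0 30
```

```text
time_s: 13.62
eef_pos: [609.9, -237.7, 137.0]
tool_rot: [1.996, 2.426, 0.0]
wrist_force: [0.1, 0.2, -0.1]
width: 60.1
finger_force: 0.0
time_s: 14.38
eef_pos: [610.0, -237.7, 137.1]
tool_rot: [1.995, 2.426, 0.0]
wrist_force: [0.6, 0.6, 2.3]
width: 9.3
finger_force: 32.3
```

```bash
python3 -m creep '[{"dx":0,"dy":0,"dz":-5,"spin":0},{"dx":0,"dy":0,"dz":-20,"spin":0},{"dx":0,"dy":0,"dz":-45,"spin":0},{"dx":0,"dy":0,"dz":-70,"spin":0},{"dx":0,"dy":0,"dz":-100,"spin":0},{"dx":0,"dy":0,"dz":-125,"spin":0},{"dx":0,"dy":0,"dz":-140,"spin":0},{"dx":0,"dy":0,"dz":-145,"spin":0},{"dx":0,"dy":0,"dz":-145,"spin":0}]'; python3 -m creep '[{"dx":10,"dy":-1.4,"dz":0,"spin":0},{"dx":35,"dy":-5,"dz":0,"spin":0},{"dx":70,"dy":-10,"dz":0,"spin":0},{"dx":105,"dy":-14,"dz":0,"spin":0},{"dx":140,"dy":-19,"dz":0,"spin":0},{"dx":170,"dy":-23,"dz":0,"spin":0},{"dx":190,"dy":-26,"dz":0,"spin":0},{"dx":200,"dy":-27.4,"dz":0,"spin":0},{"dx":200,"dy":-27.4,"dz":0,"spin":0},{"dx":200,"dy":-27.4,"dz":0,"spin":0}]'
python3 - <<'E'
from h import *
s=monitor.read_state();print(s['eef_pos'],s['width'])
b=vision.read_camera("scene");cv2.imwrite("pics/scene5.png",b)
cv2.imwrite("pics/g5.png",np.clip(cv2.resize(b[140:290,280:410],None,fx=4,fy=4,interpolation=cv2.INTER_CUBIC)*1.4,0,255).astype('uint8'))
z=s['eef_pos'][2]-137.1; print("foot z",z)
g=cv2.GaussianBlur(cv2.cvtColor(b,cv2.COLOR_BGR2GRAY),(3,3),0).astype(int)
for P in([544.5,-46.7,z],[544.5,-46.7,z+80],[544,-46,112]):print(proj("scene",P))
for r in(210,214,218,222,226,230,234,238):print(r,g[r,322:366].tolist())
E
```

```text
time_s: 15.5
eef_pos: [609.8, -237.7, 282.0]
tool_rot: [1.996, 2.426, 0.0]
wrist_force: [0.1, -0.4, -0.9]
width: 9.5
finger_force: 31.9
time_s: 16.75
eef_pos: [544.6, -47.3, 281.6]
tool_rot: [1.997, 2.425, -0.0]
wrist_force: [0.9, 0.4, -0.4]
width: 9.4
finger_force: 31.9
[544.61859491 -47.29429712 281.62041497] 9.426433594879025
foot z 144.52041496808906
[341.35646357 225.9226915 ]
[341.78409855 193.2862293 ]
[341.58803832 238.46108513]
210 [128, 128, 127, 127, 126, 125, 118, 98, 73, 61, 60, 62, 65, 69, 71, 72, 72, 72, 73, 74, 74, 74, 73, 73, 73, 71, 66, 62, 60, 61, 72, 95, 116, 125, 127, 127, 126, 125, 125, 126, 127, 126, 126, 127]
214 [125, 126, 125, 125, 125, 124, 118, 103, 80, 64, 59, 56, 59, 64, 66, 62, 57, 60, 67, 71, 69, 62, 57, 60, 65, 64, 58, 55, 58, 66, 82, 104, 119, 124, 126, 126, 125, 125, 126, 126, 125, 126, 126, 126]
218 [126, 125, 125, 125, 126, 125, 123, 116, 95, 70, 56, 52, 53, 60, 65, 62, 58, 59, 64, 69, 65, 59, 58, 64, 66, 60, 53, 54, 60, 73, 96, 115, 124, 125, 125, 126, 126, 125, 126, 126, 127, 127, 126, 126]
222 [125, 125, 125, 125, 124, 125, 125, 122, 112, 92, 7
[... 265 characters left out ...]
5, 65, 72, 88, 106, 119, 124, 124, 124, 125, 125, 125, 125, 125, 125, 125, 126, 125, 125]
230 [128, 128, 127, 126, 126, 126, 127, 126, 125, 123, 117, 107, 96, 86, 80, 76, 74, 74, 74, 74, 74, 75, 75, 76, 79, 88, 98, 109, 117, 121, 123, 123, 123, 122, 123, 123, 124, 124, 124, 125, 125, 125, 125, 126]
234 [128, 128, 127, 127, 127, 127, 126, 122, 116, 107, 97, 88, 83, 79, 78, 78, 78, 78, 79, 78, 78, 78, 78, 78, 78, 77, 76, 78, 80, 84, 91, 100, 109, 117, 122, 124, 125, 125, 124, 124, 124, 124, 124, 125]
238 [125, 124, 121, 117, 114, 111, 103, 90, 78, 71, 70, 71, 73, 74, 75, 77, 78, 79, 79, 79, 78, 79, 79, 79, 78, 76, 75, 74, 73, 70, 68, 68, 70, 79, 93, 105, 111, 114, 117, 122, 125, 126, 127, 127]
```

View pics/g5.png

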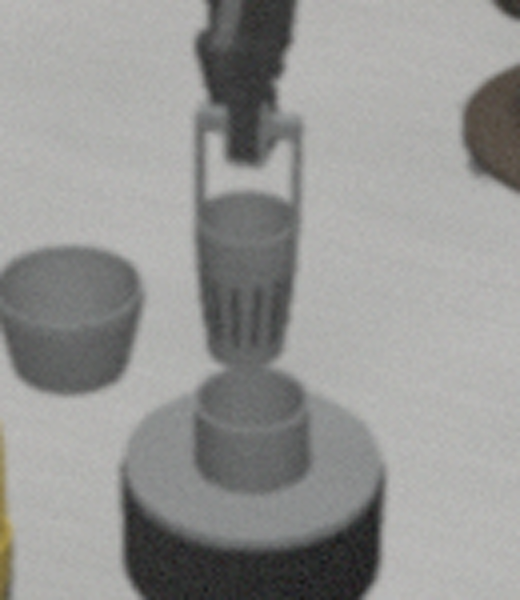

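The strainer axis is at column ≈ 341.0 and the pot axis at ≈ 342.4, so the strainer needs to move about +2.8 mm in y. The handle hangs upright.

```bash
python3 -m creep '[{"dx":2.7,"dy":0.5,"dz":0,"spin":0},{"dx":2.7,"dy":0.5,"dz":12,"spin":0},{"dx":2.7,"dy":0.5,"dz":27,"spin":0},{"dx":2.7,"dy":0.5,"dz":42,"spin":0},{"dx":2.7,"dy":0.5,"dz":52,"spin":0},{"dx":2.7,"dy":0.5,"dz":60,"spin":0},{"dx":2.7,"dy":0.5,"dz":60,"spin":0}]'; python3 -m creep '[{"dx":0,"dy":0,"dz":8,"spin":0},{"dx":0,"dy":0,"dz":16,"spin":0},{"dx":0,"dy":0,"dz":24,"spin":0},{"dx":0,"dy":0,"dz":30,"spin":0},{"dx":0,"dy":0,"dz":34,"spin":0},{"dx":0,"dy":0,"dz":34,"spin":0}]'
```

```text
time_s: 17.68
eef_pos: [544.0, -43.9, 221.2]
tool_rot: [-1.995, -2.426, 0.001]
wrist_force: [-0.1, -0.4, -0.4]
width: 9.7
finger_force: 31.8
time_s: 18.42
eef_pos: [544.1, -43.9, 187.5]
tool_rot: [-1.996, -2.426, 0.001]
wrist_force: [-1.3, 0.2, -0.2]
width: 9.2
finger_force: 31.8
```

```bash
python3 -m creep '[{"dx":0,"dy":0,"dz":5,"spin":0},{"dx":0,"dy":0,"dz":10,"spin":0},{"dx":0,"dy":0,"dz":15,"spin":0},{"dx":0,"dy":0,"dz":20,"spin":0},{"dx":0,"dy":0,"dz":20,"spin":0}]'; python3 -m creep '[{"dx":0,"dy":0,"dz":3,"spin":0},{"dx":0,"dy":0,"dz":6,"spin":0},{"dx":0,"dy":0,"dz":8,"spin":0},{"dx":0,"dy":0,"dz":8,"spin":0}]'; python3 -m creep '[{"dx":0,"dy":0,"dz":2,"spin":0},{"dx":0,"dy":0,"dz":4,"spin":0},{"dx":0,"dy":0,"dz":4,"spin":0}]'
```

```text
time_s: 19.05
eef_pos: [544.0, -43.9, 167.2]
tool_rot: [-1.995, -2.426, 0.001]
wrist_force: [0.6, -0.3, -1.7]
width: 9.6
finger_force: 31.8
time_s: 19.55
eef_pos: [544.2, -43.9, 159.6]
tool_rot: [-1.996, -2.426, 0.0]
wrist_force: [0.5, 0.1, -0.4]
width: 9.4
finger_force: 31.8
time_s: 19.92
eef_pos: [544.2, -43.9, 155.6]
tool_rot: [-1.996, -2.426, 0.0]
wrist_force: [0.7, -0.3, -0.1]
width: 9.7
finger_force: 31.8
```

```bash
python3 -m creep '[{"dx":0,"dy":0,"dz":1,"spin":0},{"dx":0,"dy":0,"dz":2,"spin":0},{"dx":0,"dy":0,"dz":2,"spin":0}]'; python3 -m creep '[{"dx":0,"dy":0,"dz":0.6,"spin":0},{"dx":0,"dy":0,"dz":0.6,"spin":0}]'; python3 -m creep '[{"dx":0,"dy":0,"dz":0.6,"spin":0},{"dx":0,"dy":0,"dz":0.6,"spin":0}]'
```

```text
time_s: 20.3
eef_pos: [544.3, -43.9, 153.7]
tool_rot: [-1.996, -2.426, 0.0]
wrist_force: [-0.7, -0.5, -0.6]
width: 9.3
finger_force: 31.8
time_s: 20.55
eef_pos: [544.3, -43.9, 153.2]
tool_rot: [-1.996, -2.426, -0.0]
wrist_force: [-1.0, 0.4, -1.3]
width: 9.3
finger_force: 31.8
time_s: 20.8
eef_pos: [544.6, -43.9, 153.0]
tool_rot: [1.995, 2.426, 0.001]
wrist_force: [0.1, 0.6, 1.3]
width: 9.3
finger_force: 32.3
```

```bash
python3 -m creep '[{"dx":0,"dy":0,"dz":0.6,"spin":0},{"dx":0,"dy":0,"dz":0.6,"spin":0}]'; python3 -m creep '[{"dx":0,"dy":0,"dz":-0.4,"spin":0},{"dx":0,"dy":0,"dz":-0.4,"spin":0},{"dx":0,"dy":0,"dz":-0.4,"spin":0},{"dx":0,"dy":0,"dz":-0.4,"spin":0},{"dx":0,"dy":0,"dz":-0.4,"spin":0}]' 0.7 20; python3 -m creep '[{"dx":0,"dy":0,"dz":-10,"spin":0},{"dx":0,"dy":0,"dz":-35,"spin":0},{"dx":0,"dy":0,"dz":-70,"spin":0},{"dx":-20,"dy":0,"dz":-120,"spin":0},{"dx":-70,"dy":-20,"dz":-150,"spin":0},{"dx":-130,"dy":-50,"dz":-150,"spin":0},{"dx":-190,"dy":-80,"dz":-150,"spin":0},{"dx":-220,"dy":-100,"dz":-150,"spin":0},{"dx":-220,"dy":-100,"dz":-150,"spin":0},{"dx":-220,"dy":-100,"dz":-150,"spin":0}]'
python3 - <<'E'
from h import *
a=vision.read_camera("top");b=vision.read_camera("scene")
c=lambda i,x,y:cv2.resize(i[y:y+130,x:x+130],None,fx=3,fy=3,interpolation=cv2.INTER_CUBIC)
cv2.imwrite("pics/g6.png",np.clip(np.hstack([c(a,250,180),c(b,280,180)])*1.4,0,255).astype('uint8'))
o=cv2.imread("pics/top0.png")
for n,(x,y,w,h) in dict(squat=(370,295,55,55),spoon=(225,170,100,28),shaker=(465,240,40,35),yellow=(340,172,35,42)).items():
    print(n,np.abs(a[y:y+h,x:x+w].astype(int)-o[y:y+h,x:x+w]).mean().round(2))
for z,P in((112,0),):print("axis pred bar",proj("scene",[544.3,-45,150]),proj("top",[544.3,-45,156]))
E
```

```text
time_s: 21.05
eef_pos: [544.9, -43.9, 153.0]
tool_rot: [1.995, 2.425, 0.002]
wrist_force: [-0.3, -0.2, 5.3]
width: 9.3
finger_force: 32.8
time_s: 21.68
eef_pos: [544.3, -43.9, 152.3]
tool_rot: [-1.996, -2.426, 0.0]
wrist_force: [-0.0, 0.2, 0.6]
width: 60.1
finger_force: 0.0
time_s: 22.92
eef_pos: [488.6, -278.9, 302.9]
tool_rot: [1.996, 2.425, 0.001]
wrist_force: [0.9, 0.1, 0.3]
width: 59.9
finger_force: 0.0
squat 13.03
spoon 14.54
shaker 77.38
yellow 13.68
axis pred bar [342.16561563 223.91062805] [304.22979755 251.23531935]
```

View pics/g6.png

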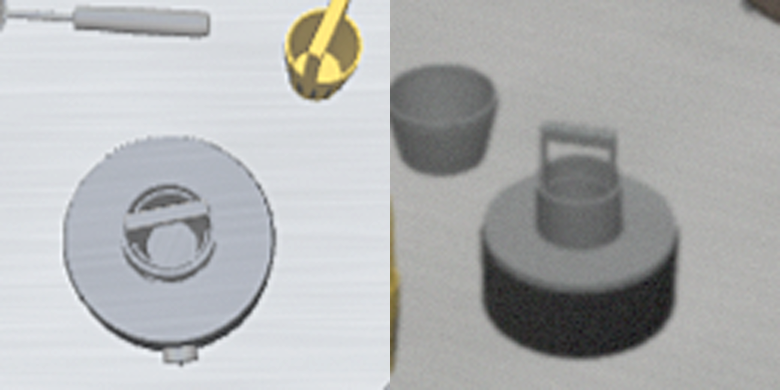

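The strainer sits home and upright inside the pot, with its bar at scene ≈ (343,225) as predicted (342,224). The gripper is well clear, so I'm handing in.

```bash
python3 -c "
from workcell import ticket;print(ticket.finish_job())"
```

```text
the job is handed in; nothing more can be done
None
```

I lowered the tall pot home in the warmer's well and the steel strainer home in the pot, released both, touched nothing else that I could tell, and handed the job in; no verdict came back.

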